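# Seat the weighing plate of the kitchen scale and zero it

### The job

Get the kitchen scale ready for weighing: push the loose steel weighing plate, without picking it up, across the orange deck of the scale until it drops into the round recess and lies flat and fully home. Then press the green key all the way down and let it come back up; leave the key alone until the plate is seated, and do not disturb the other things on the counter.

Things in the scene. Friction and masses are not known exactly. Their poses are not given: they have to be found in the camera images.
- scale: orange kitchen scale with a small dark display beside the key, fixed on the counter. Origin under its centre, z up. 180 along its x, 280 along its y, flat deck 30 above the counter. Its recess is centred at x 0, y -40; the green key at x 0, y -113; the plate starts lying flat on the deck on the +y side of the recess, partly overhanging it. Only the key stands above the deck
- recess (a point): centre of the floor of the round recess in the scale's deck: dark floor, 95 across, 8 deep (floor 22 above the counter), sharp rim
- platter: loose stainless weighing plate, a flat disc 90 across and 8 thick, about 0.15 to 0.3 kg, origin at the centre of its underside, z up. Too wide to grasp. Home in the recess, its top is flush with the deck
- zero_key (a joint): travel of the green key in m: 0 = up, 0.004 = fully down; springs back, 1.2 N to start, 6 N fully down
- zero_key_top (a point): centre of the top of the round green key, 28 across; stands 7 above the deck when up, 3 when fully down
- whisk: stainless balloon whisk lying on the counter, 265 long; origin under the joint of handle and wires
- scraper: yellow silicone scraper lying on the counter, about 250 long
- bowl: round glass bowl, 190 across, 75 high; origin under its centre
- spoon_rest: wooden spoon rest, round dish 100 across with a short handle, 16 high
- yeast_jar: small amber jar with red cap, 52 across, 60 high, standing close beside the scale on its +x side, near the recess end
Things that resemble listed ones, but are neither listed nor needed, are in the scene too. Several things have the shape of the platter; the one meant has the colours described above.

How it is judged:
On the way, in this order (a step that is already met when the one before it is completed fails the run):
1. the plate has dropped into the recess and lies flat on its floor (horizontal distance between platter and recess below 0.004 m and z of platter in the frame of recess below 0.0015 m and angle between platter's own z axis and vertical below 0.03 rad), for 0.2 s.
2. the green key is pressed down with the plate seated (all of step 1 and value of joint zero_key above 0.003 m), for 0.05 s.
At the end, for the whole second after the job is handed in: The plate lies still in the recess: centre within 4 mm of the recess centre, underside within 1.5 mm of its floor, tilt under 0.03 rad; the key is up again (under 1 mm) (all of step 1 and value of joint zero_key below 0.001 m and linear speed of platter below 0.01 m/s); the robot touches nothing.
It fails at once if the plate is lifted: its centre more than 8 mm above where it lies on the deck (z of platter in the frame of scale above 0.038 m).
It fails at once if the plate is tipped up or falls off the scale (angle between platter's own z axis and vertical above 0.35 rad or z of platter in the frame of scale below 0.012 m).
It fails at once if the key is pressed before the plate is seated (value of joint zero_key above 0.0015 m and not (horizontal distance between platter and recess below 0.004 m and z of platter in the frame of recess below 0.0015 m and angle between platter's own z axis and vertical below 0.03 rad)).
It fails at once if one of the other things on the counter is moved more than 20 mm (distance of any of whisk, scraper, bowl, spoon_rest, yeast_jar from where it was at the start of the episode above 0.02 m).
It also fails if it takes over 45 s, if anything falls off the work surface, if the arm or the gripper's body presses on something with over 40 N, if the wrist force passes 120 N, or if a joint passes its speed limit or range.

### The arm

A 7-joint arm with a two-finger parallel gripper is mounted at the origin on the work surface. World frame = base frame: x ahead of the robot, y to its left, z up, the work surface at z = 0. Lengths are in m, angles in rad, forces in N, time in s.
With the tool pointing down it reaches from about 0.4 to 0.85 m from the base axis. Payload 10.4 kg.
Tool frame: the origin (TCP) lies at the very end of the fingers, on their centre line; the grasp point (between the pads) lies robot.hold_point_z behind it (robot.hold_point_z is the distance from the TCP to the grasp point, in m); z points along the fingers, y is the line along which they close (so a half turn about z gives the same grasp; the last joint's range is limited). The gripper opens to 87 mm and grips with 3 to 60 N. Pads are 19 mm wide; open, the fingers measure 117 mm over their backs; the gripper's body (75 mm by 190 mm) begins 51 mm behind the grasp point.
Start: joints at [-1.358, 0.332, -0.065, 1.46, 0.022, 1.35, -0.088], TCP at [0.146, 0.608, 0.223] pointing down, gripper open.
Joint ranges: [-2.6, 2.6], [-0.5, 2.12], [-1.47, 1.34], [0.16, 2.42], [-1.27, 4.41], [0.06, 2.06], [-2.6, 2.6]. Speed limits (rad/s): [2.22, 2.22, 2.79, 2.79, 3.14, 3.14, 3.14].

### API

Orientations are given as a 3x3 rotation matrix whose columns are the frame's x, y, z axes.
In Python, from station import readout, capture, robot, look_for, outline_of gives the robot as it stands. The module is installed in compiled form; this text tells all that it offers.
- The arm moves only by the shell command python3 -m inch 'ROWS'. ROWS is a JSON object of lists of equal length, an entry for each row: "turn": the turn, a rotation vector about the tool's x, y, z in rad, a list of three; "travel": the shift along the tool's x, y, z in cm, a list of three; "jaw": the closure, from 0 (fully open) to 1 (shut). A call has 1 to 20 rows; each row is the pose to reach, as a shift and turn from the pose commanded when the call began, along the tool's axes at that moment; what a row does not reach only later rows make up. A row lasts 1/12 s, in which the tool goes at most 41.7 mm and 7.16 degrees, less where a joint would pass 70% of its speed; a pose out of reach is approached as far as the arm can. A call with a gripper value outside its range is refused whole. The fingers move at their own pace and stop on an object; the grip force is fixed at half the most. Time passes only in rows, so rows that repeat a pose let the fingers close. It gives the time, the measured TCP pose, the force, the opening and the grip force at its end, in the units of the state.
- readout.state(): the state, without advancing time (a new reading comes with each control period).
- capture(name): name is "scene" or "side" or "wrist"; returns a dict with "image" (384x512x3 uint8, red, green, blue), "z_map" (384x512 float32, m along the optical axis (not along the pixel's ray), 0 where there is no reading), "camera_matrix" (3x3 intrinsics, pixels), "R" (3x3) and "t" (3): a world point X has camera coordinates R X + t; the wrist camera has in their place "T_tool_cam" (4x4, takes a point from camera to tool coordinates, whose origin is the TCP and whose axes are the flange's). Camera axes: x right, y down, z forward; pixel columns grow to the right and rows downward; lengths in m; the calibration is good to about 2 mm. A picture is of the moment at which its call begins: read the wrist's pose just before it.
- robot.close_job(): hands the job in; it is judged then, once.
Trained networks look in a picture, given as the dict that the camera call returned (one of the last four; its "shot" number tells which), for a name from the list of things; names that differ only in an ending like _2 or _b are one class to them, and where a whole thing is asked for, a point or a joint stands for the part that bears it (a point fixed in the world has none). Each returns a list of dicts, best first, with "conf" (0 to 1); they miss things now and then, are a little off and sometimes report something else, mostly with a low value. They report only what shows in the picture. A call takes as long as a camera call. They do not tell look-alikes from the thing itself.
- look_for(target, picture): "xyz" ([x, y, z] in m, in world coordinates, good to about 4 mm: the middle of the surface that is visible of it).
- outline_of(target, picture): "mask" (384x512 bool, what is visible of it).
The state is a dict: "time_s": time; "joint_pos": joint angles; "joint_vel": joint speeds; "joint_torque": joint torques, N m; "tool_pos": TCP position; "tool_rot": TCP orientation; "ft_force": force on the tool from outside, world axes, zero at the start; "moment": the same for the moment, N m; "finger_gap": opening from 0.0 (shut) to 1.0 (fully open); "finger_force": force on a finger pad.
Only numpy, scipy, OpenCV 4.12 (cv2) and the standard library are available. Lean on these libraries where they do the work, as an engineer would, in place of code of your own. Each camera call takes 0.05 s, during which the arm holds its last target. There are 200 camera calls.

## Working session

There is one attempt and no reset: what is moved stays moved. The work goes in short steps, Python scripts to look and compute and a shell command to move; the robot and the scene stay as the last step left them, time stands still between calls to the robot, and variables do not carry over. Pictures are saved under pics/ and viewed, at most 10 in all, crops included, and the job is handed in when it is done.

```bash
mkdir -p pics
python3 - <<'E'
from station import readout,capture,robot,look_for,outline_of
import cv2,numpy as np
s=readout.state();print(s['time_s'],s['tool_pos'],np.round(s['tool_rot'],3),robot.hold_point_z)
ims=[]
for n in("scene","side"):
    p=capture(n);ims.append(p["image"])
    for t in("scale","platter","zero_key_top","yeast_jar","recess"):
        try:print(n,t,[(np.round(d["xyz"],3),round(d["conf"],2)) for d in look_for(t,p)[:3]])
        except Exception as e:print(t,e)
    cv2.imwrite(f"pics/{n}.png",p["image"][:,:,::-1])
E
```

```text
0.0 [0.14593551 0.60730954 0.22174307] [[-0.972  0.234 -0.   ]
 [ 0.234  0.972 -0.001]
 [-0.    -0.001 -1.   ]] 0.0187
scene scale [(array([ 0.582, -0.03 ,  0.033]), 0.77)]
scene platter [(array([0.581, 0.186, 0.007]), 0.77), (array([ 0.802, -0.02 ,  0.006]), 0.71), (array([0.412, 0.318, 0.007]), 0.65)]
scene zero_key_top [(array([ 0.503, -0.167,  0.039]), 0.43)]
scene yeast_jar [(array([ 0.624, -0.2  ,  0.038]), 0.82), (array([ 0.5  , -0.162,  0.039]), 0.71), (array([ 0.583, -0.027,  0.032]), 0.44)]
scene recess [(array([ 0.584, -0.027,  0.034]), 0.83)]
side scale [(array([ 0.545, -0.103,  0.035]), 0.98), (array([ 0.499, -0.169,  0.041]), 0.3)]
side platter [(array([ 0.588, -0.067,  0.034]), 0.84), (array([ 0.795, -0.029,  0.008]), 0.77), (array([0.579, 0.178, 0.011]), 0.75)]
side zero_key_top [(array([ 0.496, -0.168,  0.036]), 0.55)]
side yeast_jar [(array([ 0.607, -0.229,  0.055]), 0.54)]
side recess [(array([ 0.549, -0.1  ,  0.032]), 0.88)]
```

View pics/scene.png

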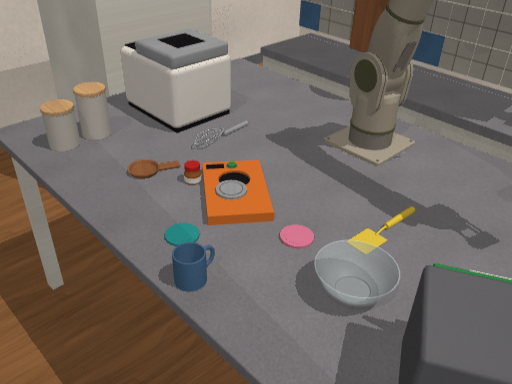

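View pics/side.png

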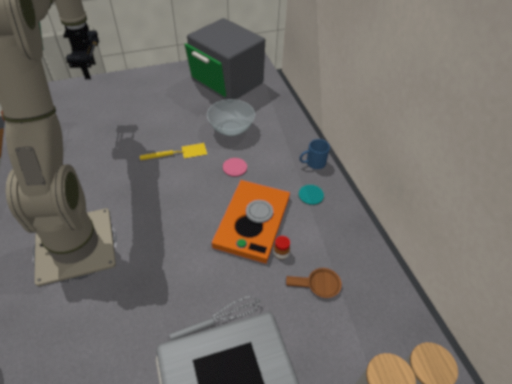

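The scene view shows the orange scale around (236,190), with the plate at (231,189), the dark recess at (234,179) and the key at (231,166). The jar is at (192,172). In the side view the plate is at (259,210), the recess at (249,226), the key at (241,243) and the jar at (282,246). Next I'll fit the scale pose from the orange deck points.

```bash
cat > h.py <<'E'
from station import readout,capture,robot,look_for,outline_of
import cv2,numpy as np
def cloud(p,s=None):
    z=p["z_map"];K=p["camera_matrix"];v,u=np.mgrid[:384,:512]
    c=np.stack([(u-K[0,2])*z/K[0,0],(v-K[1,2])*z/K[1,1],z],-1)
    if s is None: return (c-p["t"])@p["R"]
    T=p["T_tool_cam"];return (c@T[:3,:3].T+T[:3,3])@np.array(s["tool_rot"]).T+s["tool_pos"]
def fit(p,s=None):
    """scale yaw, centre, plate, key, recess from one view"""
    X=cloud(p,s);h=cv2.cvtColor(p["image"],cv2.COLOR_RGB2HSV)
    ok=(p["z_map"]>0)&(np.abs(X[...,0]-.56)<.2)&(np.abs(X[...,1]+.09)<.2)
    deck=ok&(h[...,0]<16)&(h[...,1]>170)&(h[...,2]>100)&(X[...,2]>.022)&(X[...,2]<.038)
    D=X[deck];r=cv2.minAreaRect(D[:,:2].astype(np.float32))
    key=ok&(h[...,0]>40)&(h[...,0]<85)&(h[...,1]>100)&(X[...,2]>.03)
    k=np.median(X[key],0);b=cv2.boxPoints(r);c=np.array(r[0])
    e=b[1]-b[0];f=b[2]-b[1];e=e if np.linalg.norm(e)>np.linalg.norm(f) else f
    y=e/np.linalg.norm(e);y=y if y@(k[:2]-c)<0 else -y;x=np.array([y[1],-y[0]])
    q=(X[...,:2]-c);sx,sy=q@x,q@y
    pl=ok&(h[...,1]<70)&(h[...,2]>90)&(X[...,2]>.02)&(X[...,2]<.05)&(np.abs(sx)<.085)&(np.abs(sy)<.13)
    P=X[pl];pc,pr=cv2.minEnclosingCircle(P[:,:2].astype(np.float32)) if len(P) else ((0,0),0)
    loc=lambda w:np.round(1000*np.array([(w[:2]-c)@x,(w[:2]-c)@y]),1)
    print("size",np.round(r[1],3),"c",np.round(c,4),"yaxis",np.round(y,4),"deckz",np.median(D[:,2]).round(4))
    print("key",np.round(k,4),loc(k),"plate",np.round(pc,4),"r",round(pr,4),"med",np.round(np.median(P,0),4) if len(P) else 0,loc(np.array(pc)),len(P))
    print("recess world",np.round(c-.04*y,4),"from key",np.round(k[:2]+.073*y,4))
E
python3 - <<'E'
from h import *
for n in("scene","side"): fit(capture(n))
E
```

```text
size [0.284 0.231] c [ 0.5872 -0.0855] yaxis [0.5671 0.8237] deckz 0.0293
key [ 0.5041 -0.1619  0.0356] [ -25.2 -110.1] plate [ 0.5681 -0.1055] r 0.0959 med [ 0.5973 -0.0588  0.0375] [ -4.4 -27.3] 485
recess world [ 0.5645 -0.1185] from key [ 0.5455 -0.1018]
size [0.283 0.177] c [ 0.5664 -0.075 ] yaxis [0.5844 0.8114] deckz 0.0313
key [ 0.4997 -0.1685  0.0375] [   0.5 -114.9] plate [ 0.5927 -0.0652] r 0.045 med [ 0.5914 -0.0678  0.0398] [15.6 23.3] 447
recess world [ 0.543  -0.1074] from key [ 0.5423 -0.1093]
```

The side-view fit is consistent: its size comes out as 283x177, and the key lands at (0,-115). The plate is about 65 mm from the recess, in direction (-0.77,-0.64). I'll move to the far side of the plate with tool x along that push direction.

```bash
python3 -m inch '{"turn":[[0,0,-0.1],[0,0,-0.2],[0,0,-0.3],[0,0,-0.4],[0,0,-0.5],[0,0,-0.6],[0,0,-0.7],[0,0,-0.8],[0,0,-0.9],[0,0,-0.94],[0,0,-0.94],[0,0,-0.94],[0,0,-0.94],[0,0,-0.94],[0,0,-0.94],[0,0,-0.94],[0,0,-0.94],[0,0,-0.94],[0,0,-0.94],[0,0,-0.94]],"travel":[[-3.2,-2.4,0],[-6.4,-4.8,0],[-9.7,-7.2,0],[-12.9,-9.6,0],[-16.1,-12,0],[-19.3,-14.4,0],[-22.5,-16.8,0],[-25.8,-19.2,0],[-29,-21.6,0],[-32.2,-24,0],[-35.4,-26.4,0],[-38.6,-28.8,0],[-41.8,-31.2,0],[-45,-33.6,0],[-48.3,-36,0],[-51.5,-38.4,0],[-54.7,-40.8,0],[-58,-43.2,0],[-61.2,-45.6,1],[-64.4,-48,2]],"jaw":[0.4,0.4,0.4,0.4,0.4,0.4,0.4,0.4,0.4,0.4,0.4,0.4,0.4,0.4,0.4,0.4,0.4,0.4,0.4,0.4]}'
python3 - <<'E'
from h import *
s=readout.state();print(s['time_s'],s['tool_pos'],np.round(s['tool_rot'],3),s['finger_gap'],s['joint_pos'])
p=capture("wrist");print(np.round(p["T_tool_cam"],3));cv2.imwrite("pics/w1.png",p["image"][:,:,::-1])
fit(p,s)
for t in("platter","zero_key_top","recess"):print(t,[(np.round(d["xyz"],4),round(d["conf"],2)) for d in look_for(t,p)[:3]])
E
```

```text
time_s: 2.37
tool_pos: [0.6615, -0.0109, 0.2029]
tool_rot: [[-0.762, -0.648, 0.002], [-0.648, 0.762, 0.0], [-0.002, -0.001, -1.0]]
ft_force: [1.0, 0.7, 0.6]
finger_gap: 0.598
finger_force: 0.0
2.3667 [ 0.66151988 -0.01092124  0.20291934] [[-0.762 -0.648  0.002]
 [-0.648  0.762  0.   ]
 [-0.002 -0.001 -1.   ]] 0.5977790040951593 [-0.35647514  0.43858071  0.42084553  1.4039598  -0.17974458  1.33509645
  2.34628764]
[[-0.001 -0.966 -0.26   0.071]
 [ 1.    -0.    -0.001 -0.   ]
 [ 0.001 -0.26   0.966 -0.162]
 [ 0.     0.     0.     1.   ]]
size [0.23  0.215] c [ 0.5936 -0.0653] yaxis [-0.5836 -0.8121] deckz 0.0299
key [ 0.6496 -0.0374  0.3192] [-29.2 -55.4] plate [ 0.5886 -0.1143] r 0.0941 med [ 0.5902 -0.0658  0.0382] [-24.6  42.7] 5793
recess world [ 0.6169 -0.0329] from key [ 0.607  -0.0967]
platter [(array([0.5602, 0.1654, 0.0078]), 0.92), (array([ 0.78  , -0.044 ,  0.0085]), 0.9), (array([ 0.5884, -0.0641,  0.0407]), 0.58)]
zero_key_top []
recess [(array([ 0.5809, -0.0495,  0.0325]), 0.58)]
```

View pics/w1.png

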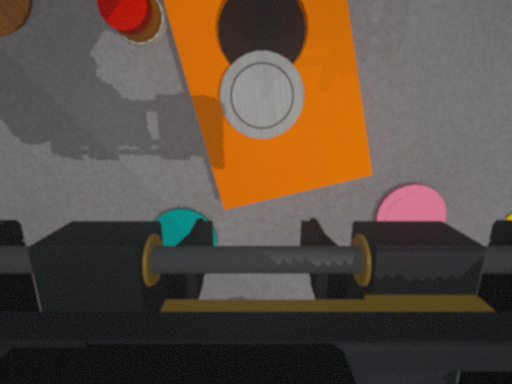

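The wrist view shows the plate at (262,94) and the dark recess at (263,27), with the jar at upper left. I'll fit both circles on their known planes.

```bash
cat > c.py <<'E'
from h import *
from scipy.optimize import least_squares
def pts(p,s,uv,z):
    K=p["camera_matrix"];T=p["T_tool_cam"];R=np.array(s["tool_rot"])
    d=np.c_[(uv[:,0]-K[0,2])/K[0,0],(uv[:,1]-K[1,2])/K[1,1],np.ones(len(uv))]@T[:3,:3].T@R.T
    o=R@T[:3,3]+s["tool_pos"];return (o+d*((z-o[2])/d[:,2])[:,None])[:,:2]
def circ(P,r):
    f=lambda a:np.hypot(P[:,0]-a[0],P[:,1]-a[1])-r
    q=least_squares(f,P.mean(0),loss="soft_l1",f_scale=.0007);return q.x,np.std(f(q.x))
def measure(p,s,ptop=.038):
    h=cv2.cvtColor(p["image"],cv2.COLOR_RGB2HSV)
    org=((h[...,0]<16)&(h[...,1]>170)&(h[...,2]>60)).astype(np.uint8)
    ring=cv2.dilate(org,np.ones((3,3)))>0
    X=cloud(p,s);near=np.hypot(X[...,0]-.56,X[...,1]+.09)<.13
    out={}
    for n,m,r,z in(("plate",(h[...,1]<70)&(h[...,2]>85)&near&(X[...,2]>.02)&(X[...,2]<.05),.045,ptop),("recess",(h[...,2]<45)&near&(X[...,2]>.015)&(X[...,2]<.033),.0475,.03)):
        k,l,st,_=cv2.connectedComponentsWithStats(m.astype(np.uint8))
        if k<2: print(n,"none");continue
        i=1+st[1:,4].argmax();b=(l==i)
        v,u=np.nonzero(b&ring);g=(v>2);c,e=circ(pts(p,s,np.c_[u,v][g].astype(float),z),r)
        out[n]=c;R=np.array(s["tool_rot"])
        print(n,np.round(c,4),"resid mm",round(e*1e3,2),len(v),"from tcp, tool cm",np.round(100*R.T@(np.r_[c,.03]-s["tool_pos"]),2))
        if len(c) and n=="plate":print(" plate z pts",np.percentile(X[b][:,2],[5,50,95]).round(4))
    if len(out)==2:print("push mm",np.round(1000*(out["recess"]-out["plate"]),1))
E
python3 - <<'E'
from c import *
s=readout.state();p=capture("wrist");measure(p,s)
E
```

```text
plate [ 0.5907 -0.0647] resid mm 0.54 13 from tcp, tool cm [ 8.76  0.35 17.17]
 plate z pts [0.0369 0.0383 0.0396]c.py:9: RuntimeWarning: Mean of empty slice.
  q=least_squares(f,P.mean(0),loss="soft_l1",f_scale=.0007);return q.x,np.std(f(q.x))
  ret = um.true_divide(
Traceback (most recent call last):
  File "c.py", line 20, in measure
    v,u=np.nonzero(b&ring);g=(v>2);c,e=circ(pts(p,s,np.c_[u,v][g].astype(float),z),r)
                                       ~~~~^^^^^^^^^^^^^^^^^^^^^^^^^^^^^^^^^^^^^^^^^^
  File "c.py", line 9, in circ
    q=least_squares(f,P.mean(0),loss="soft_l1",f_scale=.0007);return q.x,np.std(f(q.x))
ValueError: Initial guess is outside of provided bounds
```

```bash
cat > c2.py <<'E'
import re
s=open('c.py').read()
i=s.index("def measure");s=s[:i]+'''def measure(p,s,g0=(.5907,-.0647),g1=(.543,-.1074),ptop=.038):
    h=cv2.cvtColor(p["image"],cv2.COLOR_RGB2HSV)
    org=((h[...,0]<20)&(h[...,1]>140)&(h[...,2]>40)).astype(np.uint8)
    cs,_=cv2.findContours(org,cv2.RETR_CCOMP,cv2.CHAIN_APPROX_NONE)
    uv=np.vstack([c[:,0] for c in cs]).astype(float);uv=uv[(uv[:,1]>2)&(uv[:,1]<381)&(uv[:,0]>2)&(uv[:,0]<509)]
    R=np.array(s["tool_rot"]);X=cloud(p,s);out=[]
    for n,g,r,z in(("plate",g0,.045,ptop),("recess",g1,.0475,.03)):
        P=pts(p,s,uv,z);c=np.array(g)
        for tol in(.012,.006,.003,.0015):
            Q=P[np.abs(np.hypot(*(P-c).T)-r)<tol];f=lambda a:np.hypot(*(Q-a).T)-r
            c=least_squares(f,c,loss="soft_l1",f_scale=.0005).x
        out.append(c);m=np.hypot(X[...,0]-c[0],X[...,1]-c[1])<.04
        print(n,np.round(c,4),len(Q),"tcp->it, tool cm",np.round(100*R.T@(np.r_[c,.03]-s["tool_pos"]),2),"z",np.percentile(X[m][:,2],[5,50,95]).round(4) if m.any() else 0)
    print("push mm",np.round(1000*(out[1]-out[0]),1))
'''
open('c.py','w').write(s)
E
python3 c2.py
python3 - <<'E'
from c import *
s=readout.state();p=capture("wrist");measure(p,s)
E
```

```text
plate [ 0.5917 -0.0638] 188 tcp->it, tool cm [ 8.74  0.23 17.23] z [0.0371 0.0385 0.3643]
recess [ 0.5475 -0.1018] 50 tcp->it, tool cm [14.58  0.2  17.23] z [0.0212 0.0227 0.0388]
push mm [-44.3 -38. ]
```

Plate and recess both lie straight ahead along tool x, offset 0.2 cm in y, and the push needs about 58 mm. I'll lower behind the plate with the fingers as a fork.

```bash
python3 -m inch '{"turn":[[0,0,0],[0,0,0],[0,0,0],[0,0,0],[0,0,0],[0,0,0],[0,0,0],[0,0,0],[0,0,0]],"travel":[[0,0.2,3],[0,0.2,6],[0,0.2,9],[0,0.2,12],[0,0.2,14.5],[0,0.2,16],[0,0.2,16.9],[1.5,0.2,16.9],[3,0.2,16.9]],"jaw":[0.4,0.4,0.4,0.4,0.4,0.4,0.4,0.4,0.4]}'
python3 - <<'E'
from c import *
s=readout.state();p=capture("wrist");cv2.imwrite("pics/w2.png",p["image"][:,:,::-1]);measure(p,s)
E
```

```text
time_s: 3.42
tool_pos: [0.6359, -0.0253, 0.0339]
tool_rot: [[-0.76, -0.65, 0.001], [-0.65, 0.76, 0.001], [-0.001, 0.0, -1.0]]
ft_force: [-0.1, -0.4, -0.0]
finger_gap: 0.603
finger_force: 0.0
plate [ 0.5913 -0.0641] 367 tcp->it, tool cm [ 5.92 -0.05  0.38] z [0.0375 0.1202 0.1546]
recess [ 0.538  -0.1103] 83 tcp->it, tool cm [12.96 -0.1   0.37] z [0.0213 0.0227 0.0384]
push mm [-53.2 -46.2]
```

View pics/w2.png

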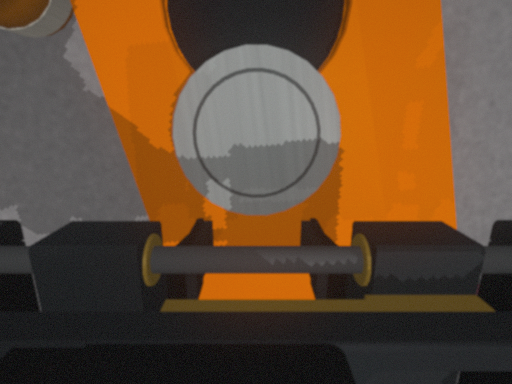

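The plate is at (257,128), centred in the fork, and the recess lies straight ahead at about (257,0). I'll push slowly.

```bash
python3 -m inch '{"turn":[[0,0,0],[0,0,0],[0,0,0],[0,0,0],[0,0,0],[0,0,0],[0,0,0],[0,0,0],[0,0,0],[0,0,0],[0,0,0],[0,0,0],[0,0,0],[0,0,0],[0,0,0],[0,0,0],[0,0,0]],"travel":[[0.5,0,0],[1,0,0],[1.3,0,0],[1.6,0,0],[1.9,0,0],[2.2,0,0],[2.5,0,0],[2.8,0,0],[3.1,0,0],[3.4,0,0],[3.7,0,0],[4.0,0,0],[4.3,0,0],[4.6,0,0],[4.9,0,0],[5.2,0,0],[5.2,0,0]],"jaw":[0.4,0.4,0.4,0.4,0.4,0.4,0.4,0.4,0.4,0.4,0.4,0.4,0.4,0.4,0.4,0.4,0.4]}'
python3 - <<'E'
from c import *
s=readout.state();p=capture("wrist");cv2.imwrite("pics/w3.png",p["image"][:,:,::-1]);c=np.array(s["tool_pos"])[:2]+.046*np.array(s["tool_rot"])[:2,0];print(c);measure(p,s,g0=c)
fit(capture("side"))
E
```

```text
time_s: 4.88
tool_pos: [0.5957, -0.0616, 0.0335]
tool_rot: [[-0.763, -0.647, -0.001], [-0.647, 0.763, -0.0], [0.0, 0.0, -1.0]]
ft_force: [0.7, -0.0, -0.0]
finger_gap: 0.597
finger_force: 0.5
[ 0.56057279 -0.09140368]
plate [ 0.5607 -0.0915] 305 tcp->it, tool cm [ 4.6  -0.02  0.35] z [0.0377 0.127  0.1538]
recess [ 0.5448 -0.1049] 199 tcp->it, tool cm [ 6.68 -0.01  0.35] z [0.0221 0.0384 0.1219]
push mm [-15.9 -13.4]
size [0.28  0.204] c [ 0.576  -0.0842] yaxis [0.5789 0.8154] deckz 0.0313
key [ 0.5002 -0.169   0.0381] [ -12.7 -113. ] plate [ 0.5772 -0.1294] r 0.0838 med [ 0.5618 -0.0947  0.0397] [ 27.1 -36.2] 471
recess world [ 0.5528 -0.1169] from key [ 0.5424 -0.1095]
```

View pics/w3.png

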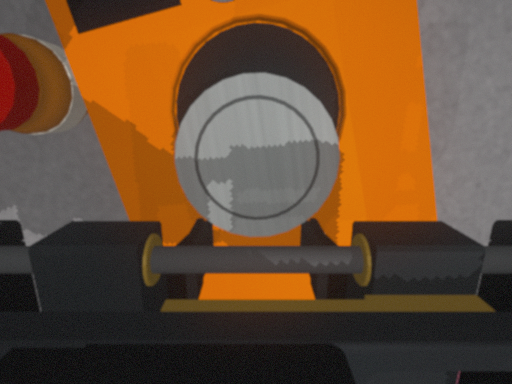

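The plate at (257,155) is centred under the recess arc, whose centre is about (259,103), with roughly 2.1 cm to go. I'll continue straight.

```bash
python3 -m inch '{"turn":[[0,0,0],[0,0,0],[0,0,0],[0,0,0],[0,0,0],[0,0,0],[0,0,0],[0,0,0],[0,0,0],[0,0,0],[0,0,0],[0,0,0]],"travel":[[0.2,0,0],[0.4,0,0],[0.6,0,0],[0.8,0,0],[1.0,0,0],[1.2,0,0],[1.4,0,0],[1.6,0,0],[1.8,0,0],[1.95,0,0],[2.1,0,0],[2.1,0,0]],"jaw":[0.4,0.4,0.4,0.4,0.4,0.4,0.4,0.4,0.4,0.4,0.4,0.4]}'
python3 - <<'E'
from c import *
s=readout.state();p=capture("wrist");cv2.imwrite("pics/w4.png",p["image"][:,:,::-1]);c=np.array(s["tool_pos"])[:2]+.046*np.array(s["tool_rot"])[:2,0];print(c);measure(p,s,g0=c)
E
```

```text
time_s: 5.98
tool_pos: [0.5799, -0.075, 0.0334]
tool_rot: [[-0.762, -0.647, -0.0], [-0.647, 0.762, -0.0], [0.0, 0.0, -1.0]]
ft_force: [0.2, -1.1, -0.6]
finger_gap: 0.597
finger_force: 0.1
[ 0.5447934 -0.1047361]
plate [ 0.5445 -0.1051] 408 tcp->it, tool cm [ 4.65 -0.01  0.34] z [0.0325 0.127  0.1538]
recess [ 0.5452 -0.1044] 420 tcp->it, tool cm [ 4.55 -0.    0.34] z [0.0326 0.1271 0.1538]
push mm [0.7 0.7]
```

View pics/w4.png

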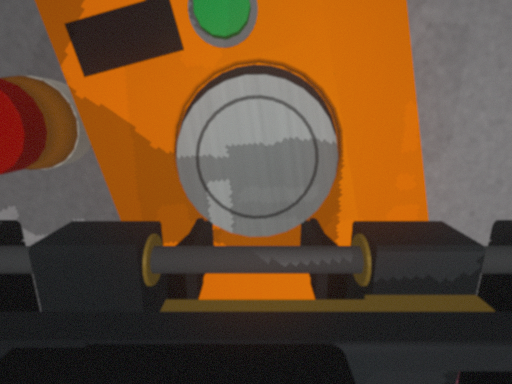

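The plate at (257,153) shows a thin dark crescent at its front (259,68), so it may still be tilted. I'll check its plane by depth.

```bash
cat >> c.py <<'E'
def plane(p,s,c):
    X=cloud(p,s);h=cv2.cvtColor(p["image"],cv2.COLOR_RGB2HSV);R=np.array(s["tool_rot"])
    for nm,cond in(("plate",(np.hypot(X[...,0]-c[0],X[...,1]-c[1])<.042)&(h[...,1]<80)&(X[...,2]<.05)&(X[...,2]>.015)),("deck",(h[...,0]<20)&(h[...,1]>150)&(np.hypot(X[...,0]-c[0],X[...,1]-c[1])<.08)&(X[...,2]<.036)&(X[...,2]>.024))):
        Q=X[cond];L=(Q-np.r_[c,0])@R;z=Q[:,2]
        a=np.linalg.lstsq(np.c_[L[:,:2],np.ones(len(L))],z,rcond=None)[0]
        print(nm,"slope toolx,y",a[:2].round(3),"z centre",a[2].round(4),len(z))
E
python3 - <<'E'
from c import *
s=readout.state();p=capture("wrist");plane(p,s,np.array([.5448,-.1048]))
E
```

```text
plate slope toolx,y [-0.11  -0.005] z centre 0.0351 18325
deck slope toolx,y [-0.001 -0.001] z centre 0.0299 31472
```

It is still tilted 0.11 rad with the rear on the rim, so I'll push a few mm more.

```bash
python3 -m inch '{"turn":[[0,0,0],[0,0,0],[0,0,0],[0,0,0]],"travel":[[0.1,0,0],[0.2,0,0],[0.25,0,0],[0.25,0,0]],"jaw":[0.4,0.4,0.4,0.4]}'
python3 - <<'E'
from c import *
s=readout.state();p=capture("wrist");c=np.array(s["tool_pos"])[:2]+.046*np.array(s["tool_rot"])[:2,0];measure(p,s,g0=c,g1=(.5448,-.1048));plane(p,s,c)
E
```

```text
time_s: 6.42
tool_pos: [0.5782, -0.0763, 0.0335]
tool_rot: [[-0.762, -0.647, -0.0], [-0.647, 0.762, 0.0], [0.0, 0.0, -1.0]]
ft_force: [-0.7, 0.2, -0.2]
finger_gap: 0.603
finger_force: 0.0
plate [ 0.5428 -0.1066] 174 tcp->it, tool cm [ 4.66 -0.01  0.35] z [0.0297 0.1274 0.1538]
recess [ 0.5434 -0.1051] 182 tcp->it, tool cm [4.51 0.06 0.35] z [0.0297 0.1276 0.1538]
push mm [0.6 1.5]
plate slope toolx,y [-0.001 -0.001] z centre 0.0303 17071
deck slope toolx,y [-0.001 -0.001] z centre 0.0298 32539
```

The plate is flat with its top flush at z 0.030, so it is seated. I'll lift away, shut the fingers and look at the key.

```bash
python3 -m inch '{"turn":[[0,0,0],[0,0,0],[0,0,0],[0,0,0],[0,0,0],[0,0,0],[0,0,0],[0,0,0]],"travel":[[0,0,-2],[0,0,-5],[0,0,-8],[2,-0.5,-8],[4,-1,-8],[6,-1.5,-8],[7,-1.9,-8],[7,-1.9,-8]],"jaw":[0.4,0.4,1,1,1,1,1,1]}'
python3 - <<'E'
from c import *
s=readout.state();p=capture("wrist");cv2.imwrite("pics/w5.png",p["image"][:,:,::-1]);plane(p,s,np.array([.543,-.106]))
h=cv2.cvtColor(p["image"],cv2.COLOR_RGB2HSV);m=((h[...,0]>40)&(h[...,0]<85)&(h[...,1]>100)).astype(np.uint8)
k,l,st,ce=cv2.connectedComponentsWithStats(m);i=1+st[1:,4].argmax();print(st[i],ce[i])
v,u=np.nonzero(l==i);P=pts(p,s,np.c_[u,v].astype(float),.037);c,r=cv2.minEnclosingCircle(P.astype(np.float32));print(c,r,cloud(p,s)[l==i].mean(0))
R=np.array(s["tool_rot"]);print("tcp->key cm",np.round(100*R.T@(np.r_[c,.037]-s["tool_pos"]),2),s["ft_force"],s["finger_gap"])
E
```

```text
time_s: 7.13
tool_pos: [0.5362, -0.1385, 0.1137]
tool_rot: [[-0.764, -0.645, -0.0], [-0.645, 0.764, -0.0], [0.0, -0.0, -1.0]]
ft_force: [-0.1, -0.1, 0.6]
finger_gap: 0.23
finger_force: 0.0
plate slope toolx,y [-0.008  0.   ] z centre 0.0304 4007
deck slope toolx,y [ 0.    -0.001] z centre 0.0299 8138
[244 127  33  33 847] [260.13695396 143.21015348]
(0.4987066984176636, -0.16666321456432343) 0.013436299748718739 [ 0.49851565 -0.16684706  0.03833387]
tcp->key cm [4.68 0.27 7.67] [-0.08157498 -0.08554536  0.5668114 ] 0.22958539583117707
```

View pics/w5.png

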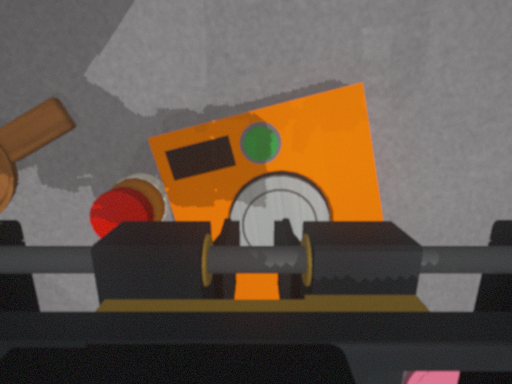

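The plate lies inside its rim at (280,217), and the key is at (260,143), 4.7 cm ahead and 0.3 cm sideways. I'll press it in one call and stay down.

```bash
python3 -m inch '{"turn":[[0,0,0],[0,0,0],[0,0,0],[0,0,0],[0,0,0],[0,0,0],[0,0,0],[0,0,0],[0,0,0],[0,0,0],[0,0,0]],"travel":[[2.4,0.1,0],[4.7,0.27,0],[4.7,0.27,3],[4.7,0.27,6],[4.7,0.27,7.2],[4.7,0.27,7.5],[4.7,0.27,7.7],[4.7,0.27,7.9],[4.7,0.27,8.05],[4.7,0.27,8.05],[4.7,0.27,8.05]],"jaw":[1,1,1,1,1,1,1,1,1,1,1]}'
```

```text
time_s: 8.1
tool_pos: [0.5008, -0.1641, 0.0341]
tool_rot: [[-0.762, -0.648, 0.002], [-0.648, 0.762, 0.0], [-0.002, -0.001, -1.0]]
ft_force: [-0.9, 2.6, 4.2]
finger_gap: 0.007
finger_force: 2.5
```

The force is 4.2 N, so the key is not quite down. I'll press 2 mm more, then release and lift clear.

```bash
python3 -m inch '{"turn":[[0,0,0],[0,0,0],[0,0,0],[0,0,0]],"travel":[[0,0,0.1],[0,0,0.2],[0,0,0.25],[0,0,0.25]],"jaw":[1,1,1,1]}'
```

```text
time_s: 8.43
tool_pos: [0.5009, -0.1641, 0.0331]
tool_rot: [[-0.762, -0.648, 0.002], [-0.648, 0.762, 0.001], [-0.002, -0.001, -1.0]]
ft_force: [-7.4, 5.3, 23.5]
finger_gap: 0.007
finger_force: 12.0
```

The key is bottomed: TCP z is 0.033 and the force is 23 N. Lifting off.

```bash
python3 -m inch '{"turn":[[0,0,0],[0,0,0],[0,0,0],[0,0,0],[0,0,0],[0,0,0]],"travel":[[0,0,-0.5],[0,0,-2],[0,0,-5],[0,0,-8],[-3,0,-10],[-3,0,-10]],"jaw":[1,1,1,1,1,1]}'
python3 - <<'E'
from c import *
s=readout.state();p=capture("wrist");plane(p,s,np.array([.543,-.106]));cv2.imwrite("pics/w6.png",p["image"][:,:,::-1])
h=cv2.cvtColor(p["image"],cv2.COLOR_RGB2HSV);m=(h[...,0]>40)&(h[...,0]<85)&(h[...,1]>100);X=cloud(p,s);print("key z",np.median(X[m&(X[...,2]<.06)],0),s["ft_force"])
E
```

```text
time_s: 8.93
tool_pos: [0.5283, -0.142, 0.136]
tool_rot: [[-0.76, -0.65, 0.01], [-0.65, 0.76, 0.0], [-0.008, -0.006, -1.0]]
ft_force: [1.4, 0.8, 0.2]
finger_gap: 0.004
finger_force: 0.0
plate slope toolx,y [-0.013 -0.002] z centre 0.0306 2552
deck slope toolx,y [ 0.002 -0.001] z centre 0.0299 5866
key z [ 0.49844937 -0.16684761  0.03694703] [1.43397947 0.80816649 0.23979857]
```

View pics/w6.png

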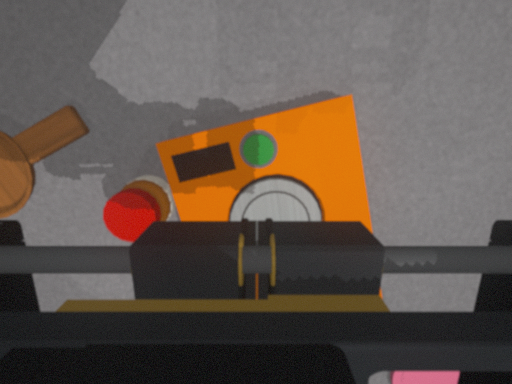

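The plate is flush in its recess at (276,205), the key at (258,148) is back up at z 0.037, and the jar at (132,214) looks undisturbed. Nothing touches the arm.

```bash
python3 -c "
from station import robot
print(robot.close_job())"
```

```text
the job is handed in; nothing more can be done
None
```

The job is handed in, with no verdict returned: the plate measured flat and flush in the recess, and the green key was pressed to its stop and is back up.

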